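# Press a slide-box label holder home behind the lip of the shelf rail and hold it

## Task

The blue slide box on the little bench shelf still has no label. Take the blue label holder from its stand, slide its foot down behind the lip of the rail along the shelf's front edge, upright, card to the front and centred in front of the blue box, and feel it down, without forcing it, until it has clearly squashed the rubber strip in the bottom of the rail. Finish while still holding it pressed home there, so that I can tighten its clamp screw, and leave the other things as they are.

Things in the scene. Friction and masses are not known exactly. Their poses are not given: they have to be found in the camera images.
- holder_center (a point): Centre of the loose blue label holder: a stiff upright plastic plate 60 mm wide (its y), 8 mm thick (its x), 80 mm tall (its z), with a 9 mm thick bead along the top edge and a rounded foot edge at the bottom. The point is mid-plate, 40 mm above the foot edge. x points out of the plain back; the white card is on the front (-x). It starts upright in one slot of the grey stand.
- holder_face (a point): Point on the front (card) face of the blue label holder, 4 mm in front of its mid-plane and 50 mm above its foot edge. Same axes as holder_center.
- spare_center (a point): Centre (half-way up) of the yellow spare label holder, the same shape as the blue one, standing parallel to it in the other slot of the stand, 64 mm away from middle to middle. Leave it there.
- stand: Grey plastic stand, fixed, 140 mm (x) by 96 mm (y) by 30 mm high. Two slots, 10.5 mm wide, 18 mm deep, open upwards, run along its y, 32 mm before and behind its middle; a holder's foot stands in them 12 mm above the bench. Origin at the centre of its underside.
- shelf: White steel bench shelf, fixed, 372 mm long (y), 150 mm deep (x), board top 98 mm above the bench, three bays at 112 mm pitch for slide boxes. The rail runs along its whole front (-x). Black clamp screws, one to a bay, stick out 10 mm from the front of the lip, below its edge. Origin at the centre of its underside; axes as rail_mid.
- rail_mid (a point): Middle of the open-topped channel of the aluminium rail on the shelf's front edge: half-way along it, half-way between front lip and back wall, level with the lip's top edge, 122 mm above the bench. x points to the back of the shelf, y left along the rail, z up. Channel 12 mm wide; the back wall's top leans back as a lead-in, the lip's edge is rounded. The free rubber strip lies 20 mm lower.
- cushion (a joint): How far the springy rubber strip in the bottom of the rail is squashed down, in m: 0 free, 0.006 fully flat; it pushes back with 2 N per mm. Fully squashed the strip is solid. About 4 to 5 mm is pressed home.
- box_blue: Blue plastic slide box, 84 mm (x) by 98 mm (y) by 36 mm high, on the shelf in one of its three bays. Origin at the centre of its underside, 97 mm behind the middle of the rail channel; axes parallel to those of rail_mid. The label belongs in the rail straight in front of it (same y along the rail).
- box_red: Red slide box of the same size in another bay; its red label holder is already clamped in the rail in front of it, its top 178 mm above the bench.
- box_green: Green slide box of the same size in the third bay; its green label holder is already clamped in the rail in front of it, its top 178 mm above the bench.
- pot: Specimen pot with white cap, 44 mm across, 55 mm tall, on the bench before the shelf. Origin under its centre.
- reagent: Amber reagent bottle, 68 mm across, 125 mm tall, on the bench to the left. Origin under its centre.
- stain_jar: Glass staining jar, 60 by 90 by 82 mm tall with the slides in it, on the bench to the left. Origin under its centre.
- forceps: Steel forceps lying on the bench, 140 mm long, 7 mm high. Origin under the middle.
Not all that is in view belongs to the job. There is more than one size of the box_blue; the one meant has the size given above.

How it is judged:
By the outcome, as a careful person would: the job done as asked, in the order asked, and still so for the second after the job is handed in, while the arm keeps its last pose, push and grip.
It also fails if it takes over 45 s, if anything falls off the work surface, if the arm or the gripper's body presses on something with over 40 N, if the wrist force passes 120 N, or if a joint passes its speed limit or range.

## Robot

A 6-joint arm with a two-finger parallel gripper is mounted at the origin on the work surface. World frame = base frame: x ahead of the robot, y to its left, z up, the work surface at z = 0. Lengths are in m, angles in rad, forces in N, time in s.
With the tool pointing down it reaches from about 0.375 to 0.9 m from the base axis. Payload 3.1 kg.
Tool frame: the origin (TCP) lies on the front face of the gripper's body, between the roots of the fingers; the fingertips stand 70 mm ahead of it and the grasp point (between the pads) lies 51 mm ahead of it; z points along the fingers, y is the line along which they close (so a half turn about z gives the same grasp; the last joint's range is limited). The gripper opens to 87 mm and grips with 3 to 60 N. Pads are 19 mm wide; open, the fingers measure 117 mm over their backs; the gripper's body (75 mm by 190 mm) begins 51 mm behind the grasp point.
Start: joints at [-1.435, 0.527, 1.433, -0, 1.181, -0.178], TCP at [0.193, -0.594, 0.292] pointing down, gripper open.
Joint ranges: [-3.08, 3.08], [-0.75, 2.2], [0.22, 2.44], [-1.43, 4.57], [0, 2.65], [-2.85, 2.85]. Speed limits (rad/s): [2.79, 2.79, 3.14, 3.14, 3.14, 3.14].

## Interface

Orientations are given as a unit quaternion [x, y, z, w].
In Python, from rig import robot, cams, ticket gives the robot as it stands. The module is installed in compiled form; this text tells all that it offers.
- The arm moves only by the shell command python3 -m crank 'ROWS' [FORCE]. ROWS is JSON, a list of rows, each a list of 7 numbers: the shift along the tool's x, y, z in cm, then the turn, a rotation vector about the tool's x, y, z in rad, then the closure, from 0 (fully open) to 1 (shut). A call has 1 to 5 rows; each row shifts and turns the commanded pose from where the row before left it, along the tool's axes as they then stand; what a row does not reach is not made up. A row lasts 1/8 s, in which the tool goes at most 62.5 mm and 10.7 degrees, less where a joint would pass 70% of its speed; a pose out of reach is approached as far as the arm can. A call is refused whole if a number of a shift passes 6.25 or a number of a turn 0.188, either way. A call with a gripper value outside its range is refused whole. The fingers move at their own pace and stop on an object; FORCE is the grip in N (left out, the last holds). Time passes only in rows, so rows that do not move let the fingers close. It gives the time, the measured TCP pose, the force, the opening and the grip force at its end, in the units of the state.
- robot.get_obs(): the state, without advancing time (a new reading comes with each control period).
- cams.camera(name): name is "side" or "top" or "wrist"; returns the picture (384x512x3 uint8, red, green, blue); there is no depth.
- cams.camera_info(name): a dict with "intrinsics" (3x3 intrinsics, pixels), "pose" (4x4, takes a point from camera to world coordinates). Camera axes: x right, y down, z forward; pixel columns grow to the right and rows downward; lengths in m; the calibration is good to about 2 mm. A picture is of the moment at which its call begins: read the wrist's pose just before it. camera_info takes no time and is no camera call; for the wrist camera it gives the pose at the moment of the call.
- ticket.hand_in(): hands the job in; it is judged then, once.
The state is a dict: "time": time; "q": joint angles; "joint_velocities": joint speeds; "joint_torque": joint torques, N m; "position": TCP position; "tool_rot": TCP orientation; "ft_force": force on the tool from outside, world axes, zero at the start; "moment": the same for the moment, N m; "grip_width": finger opening in m; "grip_force": force on a finger pad.
Only numpy, scipy, OpenCV 4.12 (cv2) and the standard library are available. Lean on these libraries where they do the work, as an engineer would, in place of code of your own. Each camera call takes 0.05 s, during which the arm holds its last target. There are 200 camera calls.

## Working session

There is one attempt and no reset: what is moved stays moved. The work goes in short steps, Python scripts to look and compute and a shell command to move; the robot and the scene stay as the last step left them, time stands still between calls to the robot, and variables do not carry over. Pictures are saved under pics/ and viewed, at most 10 in all, crops included, and the job is handed in when it is done.

```bash
mkdir -p pics
cat > h.py <<'E'
import numpy as np, cv2
from rig import robot, cams, ticket
from scipy.spatial.transform import Rotation as R
def snap(n,f):
    i=cams.camera_info(n); im=cams.camera(n); cv2.imwrite('pics/'+f,im[:,:,::-1]); np.savez('pics/'+f+'.npz',K=i['intrinsics'],T=i['pose']); return im
def ray(f,u,v):
    d=np.load('pics/'+f+'.npz'); T=d['T']; r=T[:3,:3]@np.linalg.inv(d['K'])@[u,v,1]; return T[:3,3],r
def atz(f,u,v,z):
    o,r=ray(f,u,v); return o+r*(z-o[2])/r[2]
def proj(f,p):
    d=np.load('pics/'+f+'.npz'); c=np.linalg.inv(d['T'])@[*p,1]; w=d['K']@c[:3]; return w[:2]/w[2]
E
python3 - <<'E'
from h import *
a=snap('top','top.png');b=snap('side','side.png')
for f in('top','side'):
    i=cams.camera_info(f); print(np.round(i['pose'],3),np.round(i['intrinsics'],1))
s=robot.get_obs();print(s)
E
```

```text
[[ 0.029 -0.985  0.172  0.35 ]
 [-0.999 -0.031 -0.009  0.066]
 [ 0.014 -0.172 -0.985  1.376]
 [ 0.     0.     0.     1.   ]] [[495.4   0.  254.1]
 [  0.  495.4 188.1]
 [  0.    0.    1. ]]
[[ 0.96  -0.18   0.214  0.326]
 [-0.279 -0.566  0.776 -0.824]
 [-0.018 -0.805 -0.594  0.776]
 [ 0.     0.     0.     1.   ]] [[406.5   0.  257.9]
 [  0.  406.5 199. ]
 [  0.    0.    1. ]]
{'time': 0.1, 'q': array([-1.43552670e+00,  5.28394676e-01,  1.43377542e+00, -4.57411548e-05,
        1.18141126e+00, -1.78509957e-01]), 'joint_velocities': array([ 0.00056344, -0.00153075, -0.00307896, -0.001191  ,  0.00016295,
        0.00039319]), 'joint_torque': array([-4.04328739e-04, -4.40986097e+01, -1.77150589e+01,  6.33687736e-02,
        5.33748034e-02, -5.05046876e-05]), 'position': array([ 0.19284975, -0.59394591,  0.29135577]), 'tool_rot': array([ 9.87716172e-01,  1.56255479e-01,  3.51422428e-07, -9.94577057e-04]), 'ft_force': array([-0.07052327, -0.68002967,  0.31637571]), 'moment': array([ 0.00723806, -0.03386601, -0.00102533]), 'grip_force': 0.0, 'grip_width': 0.0868321928025752}
```

View pics/top.png

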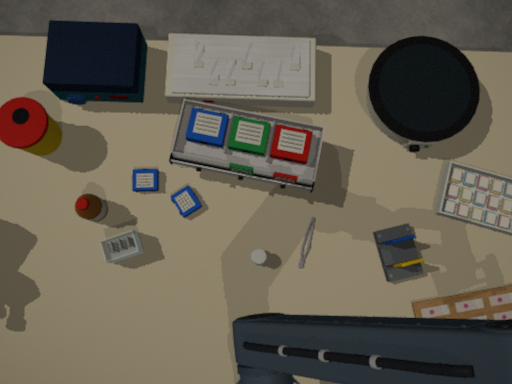

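View pics/side.png

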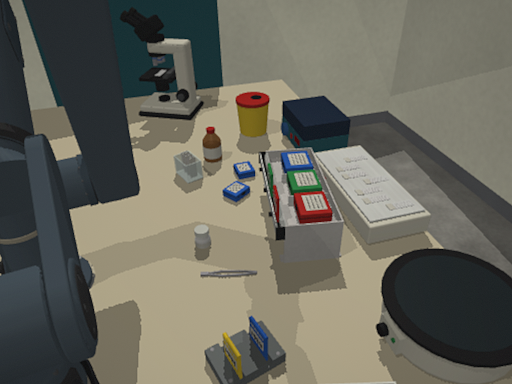

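The top view shows the stand at about (399,252) px, with the blue holder at (398,240) and yellow at (408,263). The shelf runs from (172,160) to (316,185) along its front, and the blue box at (208,127) is in the left bay. I'll enlarge both regions.

Run:
```python
from h import *
a=cv2.imread('pics/top.png');b=cv2.imread('pics/side.png')
c1=cv2.resize(a[95:195,165:325],(800,500),interpolation=cv2.INTER_CUBIC)
c2=cv2.resize(a[220:285,370:430],None,fx=8,fy=8,interpolation=cv2.INTER_CUBIC)
cv2.imwrite('pics/c1.png',c1);cv2.imwrite('pics/c2.png',c2)
```

```text
(no output)
```

View pics/c1.png

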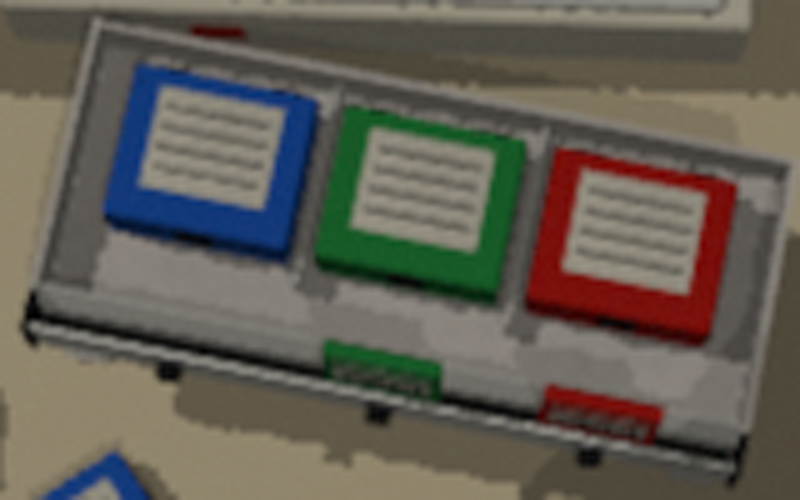

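View pics/c2.png

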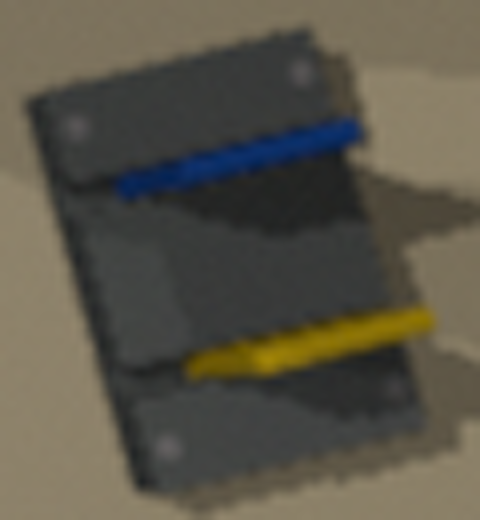

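Run:
```python
from h import *
f='top.png'
c2=lambda u,v:((u-3.5)/8+370,(v-3.5)/8+220); c1=lambda u,v:((u-2)/5+165,(v-2)/5+95)
P=lambda n,uv,z:print(n,np.round(atz(f,*uv,z)[:2],4))
# stand top corners z=.03
for n,uv in dict(TL=(40,105),TR=(310,35),BR=(425,425),BL=(150,490)).items(): P('stand'+n,c2(*uv),.03)
P('blueR',c2(360,130),.092);P('blueL',c2(185,172),.092);P('yelR',c2(435,318),.092);P('yelL',c2(258,362),.092)
for n,uv in dict(L=(140,67),R=(318,100),FR=(287,258),FL=(106,222)).items():P('bluebox'+n,c1(*uv),.134)
for n,uv in dict(gL=(326,345),gR=(440,372),rL=(545,390),rR=(660,412)).items():P(n,c1(*uv),.178)
for n,uv in dict(lipL=(30,335),lipR=(735,470)).items():P(n,c1(*uv),.122)
for n,uv in dict(sL=(168,370),sM=(377,413),sR=(590,457)).items():P(n,c1(*uv),.112)
```

```text
standTL [ 0.472  -0.2782]
standTR [ 0.4988 -0.3711]
standBR [ 0.3684 -0.4068]
standBL [ 0.3441 -0.3136]
blueR [ 0.4615 -0.3665]
blueL [ 0.4461 -0.3092]
yelR [ 0.4016 -0.3892]
yelL [ 0.3859 -0.3316]
blueboxL [0.7739 0.2213]
blueboxR [0.7591 0.1277]
blueboxFR [0.6736 0.1404]
blueboxFL [0.6897 0.2346]
gL [0.6185 0.1167]
gR [0.6067 0.0599]
rL [0.5993 0.0078]
rR [ 0.59   -0.0492]
lipL [0.6314 0.2722]
lipR [ 0.5721 -0.0936]
sL [0.6173 0.2011]
sM [0.598  0.0916]
sR [ 0.5783 -0.0195]
```

```bash
python3 -m crank '[[0,0,0,0,0,-0.187,0.5],[0,0,0,0,0,-0.187,0.5],[0,0,0,0,0,-0.187,0.5],[0,0,0,0,0,-0.187,0.5],[0,0,0,0,0,-0.187,0.5]]' 15 >/dev/null
python3 -m crank '[[0,0,0,0,0,-0.187,0.5],[0,0,0,0,0,-0.187,0.5],[0,0,0,0,0,-0.187,0.5],[0,0,0,0,0,-0.03,0.5],[2,4,0,0,0,0,0.5]]' >/dev/null
python3 -m crank '[[3.0,5.3,0,0,0,0,0.5],[3.0,5.3,0,0,0,0,0.5],[3.0,5.3,0,0,0,0,0.5],[3.0,5.3,0,0,0,0,0.5],[2.5,4,0,0,0,0,0.5]]'
python3 -m crank '[[0,0,0,0,0,0,0.5],[0,0,0,0,0,0,0.5]]'
python3 - <<'E'
from h import *
s=robot.get_obs();snap('wrist','w1.png');print(s['position'],R.from_quat(s['tool_rot']).as_matrix().round(3),s['time'],s['q'],s['ft_force'])
d=np.load('pics/w1.png.npz');print(d['T'].round(3))
E
```

```text
time: 1.98
position: [0.432, -0.3558, 0.2922]
tool_rot: [0.606, 0.795, 0.0, -0.0]
ft_force: [0.1, -0.4, -0.1]
grip_width: 0.0432
grip_force: 0.0
time: 2.22
position: [0.4305, -0.358, 0.2922]
tool_rot: [0.606, 0.795, -0.0, 0.0]
ft_force: [-0.3, -0.0, -0.5]
grip_width: 0.0438
grip_force: 0.0
[ 0.43049644 -0.35801606  0.29217901] [[-0.265  0.964 -0.   ]
 [ 0.964  0.265 -0.001]
 [-0.    -0.    -1.   ]] 2.225 [-8.93040985e-01  4.39964925e-01  1.59793937e+00 -6.81762360e-04
  1.10353356e+00 -1.16111392e+00] [-0.25562825 -0.04946869 -0.46309839]
[[ 0.964  0.257  0.069  0.412]
 [ 0.266 -0.93  -0.252 -0.289]
 [-0.001  0.261 -0.965  0.385]
 [ 0.     0.     0.     1.   ]]
```

View pics/w1.png

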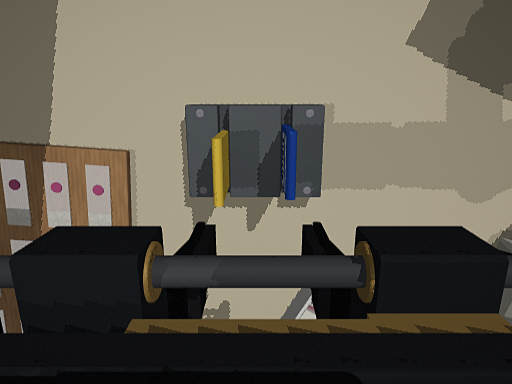

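The wrist view shows blue at (290,162) px with the card on its left face, which is towards the yellow holder and the robot. The yaw lines up with the tool. Next I'll refine its position from the pixels.

Run:
```python
from h import *
im=cv2.imread('pics/w1.png').astype(int)
m=(im[:,:,0]>90)&(im[:,:,2]<60)&(im[:,:,1]<im[:,:,0]*.6)
for r in range(118,206,5):
    c=np.where(m[r,240:330])[0]+240; print(r,c.min() if len(c) else '',c.max() if len(c) else '', im[r,280:300].tolist()[::3] if r in(138,188) else '')
x=np.array([.9636,.267]);y=np.array([-.267,.9636]);c=np.array([.453,-.336])
for n,a,b,z in [('topfar-x',-.0045,.03,.092),('topfar+x',.0045,.03,.092),('topnear-x',-.0045,-.03,.092),('topnear+x',.0045,-.03,.092)]:
    print(n,proj('w1.png',[*(c+a*x+b*y),z]).round(1))
st=np.array([.421,-.3424])
for a in(-.07,.07):
  for b in(-.048,.048): print('stand',a,b,proj('w1.png',[*(st+a*x+b*y),.03]).round(1))
```

```text
118   
123   
128 286 291 
133 287 296 
138 288 296 [[39, 40, 38], [48, 57, 60], [82, 48, 30], [107, 43, 20], [128, 52, 23], [125, 49, 20], [64, 66, 62]]
143 288 296 
148 288 296 
153 288 295 
158 288 295 
163 288 295 
168 288 295 
173 288 295 
178 286 295 
183 287 295 
188 287 294 [[32, 31, 29], [54, 23, 12], [74, 26, 8], [115, 47, 20], [128, 52, 20], [87, 57, 42], [78, 74, 71]]
193 287 294 
198 287 294 
203   
topfar-x [286.1 128.5]
topfar+x [296.9 128.5]
topnear-x [284.8 197.4]
topnear+x [295.  197.3]
stand -0.07 -0.048 [188.3 195.1]
stand -0.07 0.048 [183.1 102.2]
stand 0.07 -0.048 [319.6 194.9]
stand 0.07 0.048 [324.  102.1]
```

Run:
```python
from h import *
im=cv2.imread('pics/w1.png')
a=cv2.resize(im[95:210,175:335],None,fx=5,fy=5,interpolation=cv2.INTER_CUBIC);cv2.imwrite('pics/w1c.png',a)
```

```text
(no output)
```

View pics/w1c.png

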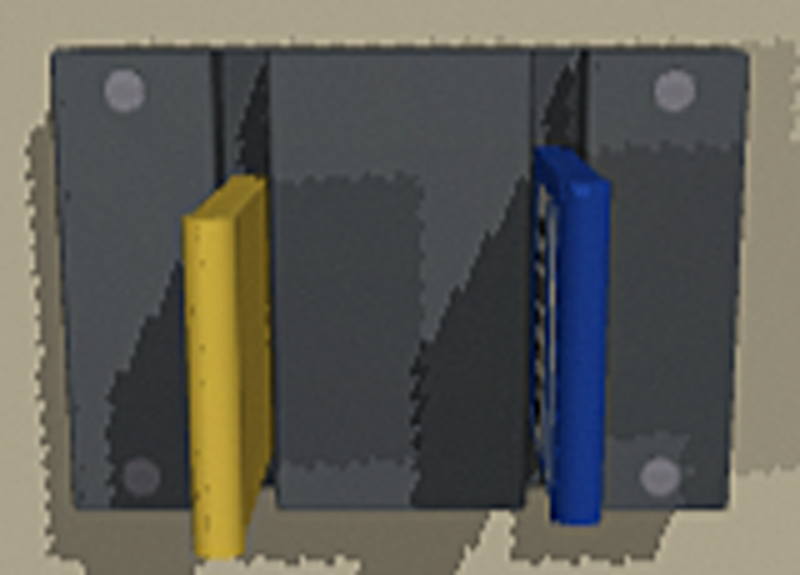

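```bash
python3 -m crank '[[1.35,2.8,0,0,0,0,0.5],[0,0,5.0,0,0,0,0.5],[0,0,5.0,0,0,0,0.5],[0,0,0,0,0,0,0.5]]'
python3 - <<'E'
from h import *
s=robot.get_obs();snap('wrist','w2.png');T=R.from_quat(s['tool_rot']).as_matrix();print((T.T@(np.array([.4538,-.3376,.117])-s['position'])*100).round(2),s['position'])
E
```

```text
time: 2.78
position: [0.4513, -0.3368, 0.1889]
tool_rot: [0.607, 0.795, 0.001, -0.005]
ft_force: [-0.5, -0.1, -0.0]
grip_width: 0.0436
grip_force: 0.0
[-0.2   0.25  7.19] [ 0.45134661 -0.33679823  0.18887606]
```

View pics/w2.png

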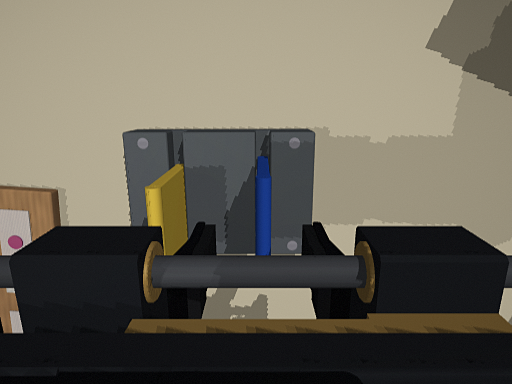

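The blue holder's plate at u≈263 px lies between the fingers (200–320 px), so I'm descending to grip it.

```bash
python3 -m crank '[[-0.1,0.2,3.5,0,0,0,0.5],[0,0,3.5,0,0,0,0.5],[0,0,0,0,0,0,0.5],[0,0,0,0,0,0,0.5]]'
python3 -m crank '[[0,0,0,0,0,0,1],[0,0,0,0,0,0,1],[0,0,0,0,0,0,1],[0,0,0,0,0,0,1]]' 30
```

```text
time: 3.32
position: [0.4571, -0.3393, 0.1245]
tool_rot: [0.606, 0.795, -0.0, 0.002]
ft_force: [0.5, -0.2, 0.0]
grip_width: 0.0436
grip_force: 0.0
time: 3.82
position: [0.4562, -0.3377, 0.1224]
tool_rot: [0.606, 0.796, -0.0, 0.0]
ft_force: [0.6, -0.4, -0.2]
grip_width: 0.0117
grip_force: 0.0
```

```bash
python3 -m crank '[[0,-0.15,0.4,0,0,0,0.9],[0,0,0,0,0,0,1],[0,0,0,0,0,0,1],[0,0,0,0,0,0,1]]' 30
python3 - <<'E'
from h import *
s=robot.get_obs();print(s['position'],s['ft_force'],s['moment'],s['grip_width'],s['grip_force'])
E
```

```text
time: 4.32
position: [0.4547, -0.3381, 0.1181]
tool_rot: [0.606, 0.796, 0.0, -0.0]
ft_force: [0.3, 0.2, -0.6]
grip_width: 0.0079
grip_force: 30.0
[ 0.45469818 -0.33811776  0.11812453] [ 0.33802112  0.20750791 -0.55743003] [ 0.00946708 -0.1436771   0.03422068] 0.007909458279280945 30.00003006309271
```

```bash
python3 -m crank '[[0,0,-2,0,0,0,1],[0,0,-4,0,0,0,1],[0,0,-5,0,0,0,1],[0,0,-5,0,0,0,1],[0,0,-4,0,0,0.1,1]]' >/dev/null
python3 -m crank '[[0,0,0,0,0,0.17,1],[0,0,0,0,0,0.17,1],[0,0,0,0,0,0,1]]'
python3 - <<'E'
from h import *
s=robot.get_obs();print(s['grip_width'])
T=R.from_quat(s['tool_rot']).as_matrix();print(T.round(3),(T.T@(np.array([.6284,.1973,.315])-s['position'])*100).round(2))
E
```

```text
time: 5.32
position: [0.4546, -0.3379, 0.3183]
tool_rot: [0.764, 0.645, -0.0, -0.0]
ft_force: [0.4, 0.8, -0.5]
grip_width: 0.008
grip_force: 30.0
0.008035768006993751
[[ 0.168  0.986 -0.   ]
 [ 0.986 -0.168  0.   ]
 [ 0.    -0.    -1.   ]] [55.68  8.14  0.33]
```

```bash
python3 -m crank '[[3,0.4,0,0,0,0,1],[5.5,0.7,0,0,0,0,1],[5.5,0.7,0,0,0,0,1],[5.5,0.7,0,0,0,0,1],[5.5,0.7,0,0,0,0,1]]' >/dev/null
python3 -m crank '[[5.5,0.7,0,0,0,0,1],[5.5,0.7,0,0,0,0,1],[5.5,0.7,0,0,0,0,1],[3,0.4,0,0,0,0,1],[0,0,0,0,0,0,1]]' >/dev/null
python3 -m crank '[[0,0,0,0,0,0,1],[0,0,0,0,0,0,1]]'
python3 - <<'E'
from h import *
s=robot.get_obs();im=snap('wrist','w3.png')
cv2.imwrite('pics/w3c.png',cv2.resize(im[:,:,::-1],(800,600),interpolation=cv2.INTER_CUBIC))
print(s['position'],R.from_quat(s['tool_rot']).as_matrix().round(3))
E
```

```text
time: 6.82
position: [0.5864, 0.0895, 0.3182]
tool_rot: [0.765, 0.644, -0.0, -0.0]
ft_force: [0.4, 0.0, -0.1]
grip_width: 0.0078
grip_force: 30.0
[0.58635828 0.0894873  0.31815165] [[ 0.171  0.985 -0.001]
 [ 0.985 -0.171 -0.   ]
 [-0.    -0.001 -1.   ]]
```

View pics/w3c.png

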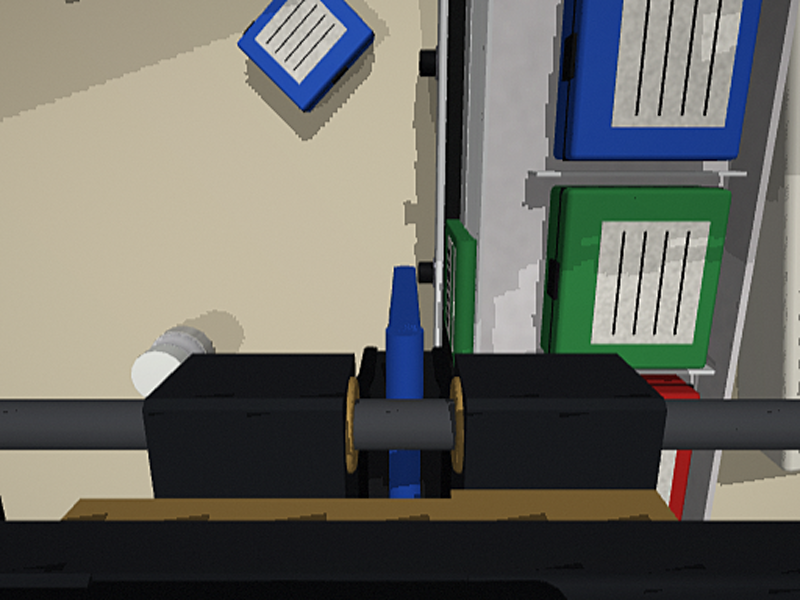

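The wrist view (800 px scale) shows the held blue holder at (405,300), with its card side to the left. The lip is at about u=441, the channel's dark gap at u≈456, and the blue bay's screw at (428,63). I'll take the rail line from row profiles.

Run:
```python
from h import *
im=cv2.imread('pics/w3.png'); g=cv2.cvtColor(im,cv2.COLOR_BGR2GRAY)
for r in (5,30,60,80,100,120,140): print(r,dict(zip(range(272,314),g[r,272:314].tolist())) if r in(5,) else g[r,272:314].tolist())
b=im.astype(int); m=(b[:,:,0]>90)&(b[:,:,2]<60)&(b[:,:,1]<b[:,:,0]*.6)
for r in range(168,232,6):
    c=np.where(m[r,230:290])[0]+230; print(r,c.min() if len(c) else '',c.max() if len(c) else '')
d=(g<35)
for r0,r1 in((25,60),(160,185)):
    ys,xs=np.where(d[r0:r1,264:279]); print('screw',ys.mean()+r0,xs.mean()+264,ys.min()+r0,ys.max()+r0)
```

```text
5 {272: 158, 273: 159, 274: 158, 275: 158, 276: 160, 277: 158, 278: 158, 279: 170, 280: 93, 281: 74, 282: 150, 283: 174, 284: 192, 285: 167, 286: 166, 287: 0, 288: 9, 289: 18, 290: 20, 291: 16, 292: 20, 293: 15, 294: 15, 295: 17, 296: 13, 297: 1, 298: 114, 299: 81, 300: 73, 301: 131, 302: 144, 303: 118, 304: 121, 305: 118, 306: 119, 307: 120, 308: 120, 309: 121, 310: 120, 311: 119, 312: 144, 313: 169}
30 [171, 172, 170, 172, 171, 176, 157, 40, 46, 134, 161, 184, 179, 175, 48, 5, 11, 14, 17, 20, 18, 17, 17, 19, 10, 46, 88, 78, 96, 169, 119, 120, 119, 121, 117, 123, 125, 80, 122, 148, 172, 169]
60 [121, 123, 128, 91, 94, 96, 97, 87, 69, 151, 175, 191, 172, 168, 0, 9, 15, 17, 16, 18, 20, 17, 17, 10, 21, 91, 81, 70, 177, 122, 121, 119, 124, 119, 121, 122, 122, 122, 145, 173, 170, 168]
80 [122, 121, 123, 122, 123, 126, 95, 76, 99, 162, 183, 185, 179, 54, 5, 15, 17, 17, 19, 16, 20, 19, 16, 1, 105, 84, 74, 142, 125, 122, 121, 121, 121, 121, 121, 121, 122, 132, 174, 170, 168, 164]
100 [122, 121, 122, 121, 122, 125, 127, 65, 131, 167, 190, 178, 177, 14, 9, 19, 17, 17, 15, 18, 18, 16, 8, 58, 90, 79, 93, 169, 124, 120, 122, 124, 120, 121, 124, 122, 118, 175, 169, 169, 165, 165]
120 [122, 123, 123, 122, 121, 124, 118, 77, 147, 175, 191, 181, 108, 1, 11, 19, 20, 19, 17, 18, 16, 15, 1, 107, 81, 71, 152, 126, 120, 122, 123, 122, 121, 124, 125, 121, 160, 171, 169, 166, 164, 164]
140 [122, 125, 124, 121, 123, 126, 99, 76, 160, 185, 184, 181, 42, 14, 46, 46, 43, 46, 45, 44, 45, 39, 62, 88, 77, 104, 148, 127, 121, 123, 123, 123, 122, 125, 123, 146, 172, 168, 167, 166, 167, 167]
168  
174 252 265
180 252 265
186 251 266
192 250 266
198 250 267
204 250 268
210 247 270
216 248 270
222 248 270
228 247 270
screw 40.24561403508772 273.35087719298247 32 48
screw 174.04032258064515 272.0 168 184
```

Run:
```python
from h import *
f='w3.png'
ax=np.array([.985,-.171]);ay=np.array([.171,.985])
A={}
for n,u,v,z in [('lipin5',286.7,5,.122),('lipin60',285.6,60,.122),('lipin140',284,140,.122),('lipout5',281.5,5,.122),('lipout140',279.7,140,.122),('rubback5',297.2,5,.102),('rubback120',294.4,120,.102),('screwB',273.3,40.2,.112),('screwG',272,173.8,.112),('boxcorner',555/1.5625,158/1.5625,.134),('greenboxTopL',553/1.5625,188/1.5625,.134),('greenboxBotL',543/1.5625,362/1.5625,.134),('greenhFar',446/1.5625,222/1.5625,.178)]:
    p=atz(f,u,v,z)[:2]; A[n]=p; print(n,p.round(4),'along x,y:',(ax@p).round(4),(ay@p).round(4))
for a,b in(('lipin5','lipin140'),('lipout5','lipout140'),('rubback5','rubback120'),('screwB','screwG')):
    d=A[a]-A[b];print(a,np.degrees(np.arctan2(-d[0],d[1])).round(2))
s=np.array([.58636,.08949]);print('tcp',ax@s,ay@s)
for z in(.212,.292):
  for a in(-.004,0,.004): print(z,a,proj(f,[*(s+ax*a+ay*.03),z]).round(1))
```

```text
lipin5 [0.6307 0.2215] along x,y: 0.5834 0.3261
lipin60 [0.624  0.1831] along x,y: 0.5834 0.287
lipin140 [0.6133 0.1214] along x,y: 0.5834 0.2245
lipout5 [0.6268 0.2222] along x,y: 0.5794 0.3261
lipout140 [0.6098 0.122 ] along x,y: 0.5798 0.2245
rubback5 [0.6413 0.2244] along x,y: 0.5933 0.3307
rubback120 [0.626  0.1345] along x,y: 0.5936 0.2395
screwB [0.6174 0.2003] along x,y: 0.5739 0.3029
screwG [0.5989 0.0925] along x,y: 0.5741 0.1935
boxcorner [0.6716 0.1433] along x,y: 0.637 0.256
greenboxTopL [0.6691 0.1289] along x,y: 0.6371 0.2414
greenboxBotL [0.6545 0.0364] along x,y: 0.6384 0.1478
greenhFar [0.6112 0.1273] along x,y: 0.5803 0.23
lipin5 -9.85
lipout5 -9.65
rubback5 -9.67
screwB -9.76
tcp 0.56226181 0.18841521
0.212 -0.004 [251.7 169.3]
0.212 0 [258.5 169.3]
0.212 0.004 [265.4 169.3]
0.292 -0.004 [247.3 214.4]
0.292 0 [258.4 214.5]
0.292 0.004 [269.4 214.5]
```

```bash
python3 -m crank '[[3,1,0,0,0,0,1],[4,1.2,1,0,0,0,1],[1.5,0.45,1,0,0,0,1],[0,0,0,0,0,0,1],[0,0,0,0,0,0,1]]' >/dev/null
python3 -m crank '[[0,0,0,0,0,0,1],[0,0,0,0,0,0,1]]'
python3 - <<'E'
from h import *
s=robot.get_obs();im=snap('wrist','w4.png')
cv2.imwrite('pics/w4c.png',cv2.resize(im[40:240,190:450,::-1],None,fx=3,fy=3,interpolation=cv2.INTER_CUBIC))
p=s['position'];print(p,np.array([.985,-.171,0])@p,np.array([.171,.985,0])@p,R.from_quat(s['tool_rot']).as_matrix().round(3))
E
```

```text
time: 7.75
position: [0.6272, 0.1692, 0.2988]
tool_rot: [0.765, 0.644, 0.0, 0.0]
ft_force: [0.9, 0.3, -0.3]
grip_width: 0.0077
grip_force: 30.0
[0.62718295 0.16915714 0.29878607] 0.5888493347111029 0.27386806974395683 [[ 0.171  0.985  0.001]
 [ 0.985 -0.171 -0.   ]
 [ 0.     0.001 -1.   ]]
```

View pics/w4c.png

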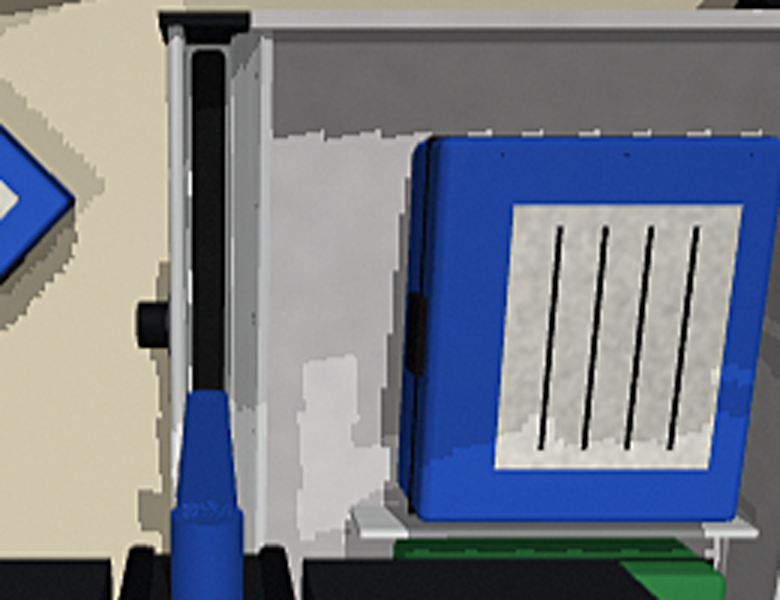

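Seen from above (crop scale 3), the foot is centred at u=207 and the rubber strip at u=208, so they line up. The blue box spans rows 137–520, its clasp is at (416,333) and the screw at (152,325).

Run:
```python
from h import *
f='w4.png';ax=np.array([.985,-.171]);ay=np.array([.171,.985])
for n,u,v,z in [('strip@300',208,300,.102),('strip@100',208.5,100,.102),('screw',152,325,.112),('clasp',416,333,.122),('boxfar',600,137,.134),('boxnear',570,521,.134),('boxFfar',432,137,.134),('boxFnear',414,521,.134),('foot',207,392,.193)]:
    p=atz(f,(u-1)/3+190,(v-1)/3+40,z)[:2]; print(n,(ax@p).round(4),(ay@p).round(4))
```

```text
strip@300 0.5894 0.3102
strip@100 0.5895 0.3629
screw 0.5743 0.3047
clasp 0.6436 0.3041
boxfar 0.6823 0.3527
boxnear 0.6841 0.2565
boxFfar 0.6424 0.3527
boxFnear 0.6433 0.2565
foot 0.589 0.3034
```

```bash
python3 -m crank '[[3.1,0.05,0,0,0,0,1],[0,0,0,0,0,0,1],[0,0,2.5,0,0,0,1],[0,0,2.5,0,0,0,1],[0,0,1,0,0,0,1]]' >/dev/null
python3 -m crank '[[0,0,0,0,0,0,1],[0,0,0,0,0,0,1],[0,0,0,0,0,0,1]]'
python3 - <<'E'
from h import *
s=robot.get_obs();p=s['position'];print(np.array([.985,-.171,0])@p,np.array([.171,.985,0])@p,p[2],s['ft_force'],s['moment'])
E
```

```text
time: 8.8
position: [0.6336, 0.2004, 0.2395]
tool_rot: [0.765, 0.644, 0.001, 0.001]
ft_force: [0.6, 0.2, -0.5]
grip_width: 0.008
grip_force: 30.0
0.5897927029780806 0.30573943249687363 0.23947085248723732 [ 0.60584446  0.18862381 -0.52260671] [-0.04823984 -0.07852093  0.00651808]
```

```bash
python3 -m crank '[[-0.07,-0.03,0.5,0,0,0,1],[0,0,0.5,0,0,0,1],[0,0,0.5,0,0,0,1],[0,0,0,0,0,0,1]]'
python3 -m crank '[[0,0,0.3,0,0,0,1],[0,0,0.3,0,0,0,1],[0,0,0.2,0,0,0,1],[0,0,0,0,0,0,1],[0,0,0,0,0,0,1]]'
python3 - <<'E'
from h import *
s=robot.get_obs();p=s['position'];print(np.array([.985,-.171,0])@p,np.array([.171,.985,0])@p,p[2],s['ft_force'],s['moment'])
E
```

```text
time: 9.3
position: [0.6322, 0.1997, 0.2224]
tool_rot: [0.765, 0.644, -0.001, -0.0]
ft_force: [-0.8, -0.3, -0.2]
grip_width: 0.0075
grip_force: 30.0
time: 9.93
position: [0.6326, 0.1997, 0.2153]
tool_rot: [0.765, 0.644, 0.0, 0.0]
ft_force: [0.7, 0.1, -0.3]
grip_width: 0.0075
grip_force: 30.0
0.588990412465558 0.3049087956174398 0.21534558604996165 [ 0.70934169  0.09046531 -0.32815939] [-0.02754372 -0.0474624   0.02744209]
```

Foot at about z=0.109, inside the channel with no side load. Now feeling down.

```bash
python3 -m crank '[[0,0,0.3,0,0,0,1],[0,0,0.2,0,0,0,1],[0,0,0.2,0,0,0,1],[0,0,0,0,0,0,1],[0,0,0,0,0,0,1]]' 40
python3 -m crank '[[0,0,0.1,0,0,0,1],[0,0,0,0,0,0,1],[0,0,0.1,0,0,0,1],[0,0,0,0,0,0,1]]'
```

```text
time: 10.55
position: [0.6326, 0.1997, 0.2083]
tool_rot: [0.765, 0.644, 0.0, 0.0]
ft_force: [1.0, 0.5, -0.8]
grip_width: 0.0079
grip_force: 40.0
time: 11.05
position: [0.6327, 0.1998, 0.2065]
tool_rot: [0.765, 0.644, 0.0, 0.0]
ft_force: [0.2, -0.0, 0.9]
grip_width: 0.0079
grip_force: 40.0
```

```bash
python3 -m crank '[[0,0,0.1,0,0,0,1],[0,0,0.1,0,0,0,1],[0,0,0,0,0,0,1],[0,0,0,0,0,0,1]]'
python3 -m crank '[[0,0,0.1,0,0,0,1],[0,0,0,0,0,0,1],[0,0,0,0,0,0,1]]'
```

```text
time: 11.55
position: [0.6327, 0.1998, 0.2047]
tool_rot: [0.765, 0.644, 0.0, 0.0]
ft_force: [-1.1, 0.7, 5.0]
grip_width: 0.0079
grip_force: 40.0
time: 11.92
position: [0.6327, 0.1998, 0.2039]
tool_rot: [0.765, 0.644, 0.0, 0.0]
ft_force: [-1.3, -0.3, 6.4]
grip_width: 0.0079
grip_force: 40.0
```

```bash
python3 -m crank '[[0,0,0.13,0,0,0,1],[0,0,0,0,0,0,1],[0,0,0,0,0,0,1],[0,0,0,0,0,0,1]]'
python3 - <<'E'
from h import *
a=snap('wrist','w5.png'); b=snap('side','side2.png'); 
F=[]
for _ in range(6):
    cams.camera('top'); F.append(robot.get_obs()['ft_force'])
print(np.mean(F,0),robot.get_obs()['position'])
c=np.hstack([cv2.resize(a[100:260,190:350,::-1],(400,400)),cv2.resize(b[130:250,230:350,::-1],(400,400))]);cv2.imwrite('pics/fin.png',c)
E
```

```text
time: 12.42
position: [0.6327, 0.1998, 0.203]
tool_rot: [0.765, 0.644, 0.0, 0.0]
ft_force: [-1.5, -0.2, 8.3]
grip_width: 0.0078
grip_force: 40.0
[-1.89892136 -0.19095083  8.20722887] [0.63269562 0.19981175 0.20299796]
```

View pics/fin.png

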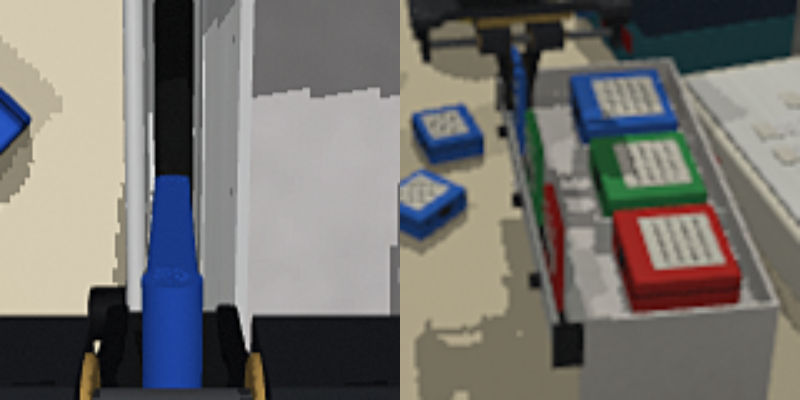

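The foot sits behind the lip and upright, in line with the other labels. The force of about 8.6 N (net) means roughly 4.3 mm of squash. I'll add a hair more and hand in.

```bash
python3 -m crank '[[0,0,0.02,0,0,0,1],[0,0,0,0,0,0,1],[0,0,0,0,0,0,1],[0,0,0,0,0,0,1]]'
python3 -c "
from rig import ticket
print(ticket.hand_in())"
```

```text
time: 13.32
position: [0.6327, 0.1998, 0.2029]
tool_rot: [0.765, 0.644, 0.0, 0.0]
ft_force: [-1.7, 0.1, 8.1]
grip_width: 0.0077
grip_force: 40.0
the job is handed in; nothing more can be done
None
```

I handed in the job with the blue label holder in the rail in front of the blue box, upright, card to the front and centred by my camera measurements to about 1 mm. The arm is still holding it pressed down at about 8 N, which I estimate as 4 mm or slightly more of squash on the rubber strip. I have not seen the judging result.

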